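# Walk the tool chest back against its stop and lock it

### The job

The little tool chest is heavy and too wide to grip: creep it forward across the bench by pushing the solid corner posts of its near face in turn, never slewing it more than 15 degrees and never pressing the thin panel between them, until its back sits flush along the whole wooden stop strip and roughly centred on it; then bed it with a steady press of about 18 N for half a second, first on the left post, then on the right, without ever ramming it against the stop (30 N at most). Then swing the wooden turn button fully across behind the chest, and leave the other things on the bench as they are.

Things in the scene. Friction and masses are not known exactly. Their poses are not given: they have to be found in the camera images.
- chest: dark wooden tool chest, closed box 110 deep (x) x 200 wide (y) x 60 high mm, loose, 1.0 to 1.6 kg; pushing one post takes about 3 to 10 N, and never needs over 20 N. Origin: centre of its underside; x from near face to back, y to its left, z up. The near face (x = -55 mm) has two solid posts, 30 wide x 50 high, at y = -100 to -70 and 70 to 100 mm, under a 10 mm lid, over an 8 mm sill, all flush
- panel: thin light wooden panel closing the chest's near face between the posts, 138 wide x 41 high mm, set back 12.5 mm behind the post faces; must not be pressed. Origin: middle of its lower edge; axes as the chest's
- post_left (a point): middle of the left post's near face, 25 mm above the bench; moves with the chest, axes as the chest's
- post_right (a point): middle of the right post's near face, 25 mm above the bench; moves with the chest, axes as the chest's
- chest_back_left (a point): left end of the chest's back face, 15 mm above the bench; axes as the chest's
- chest_back_right (a point): right end of the chest's back face, 15 mm above the bench; axes as the chest's
- stop_mid (a point): nominal middle of the near face of the light wooden stop strip (240 long, 35 deep, 32 high mm), at bench level. The strip is screw-adjusted and locked, so its real face lies up to 7 mm nearer or farther along x than this point: find it by feel. x points into the strip (the way the chest must go), y along it to the left, z up
- button (a joint): wooden turn button, a bar 18 mm wide, 17 to 35 mm above the bench, reaching 90 mm from its pivot. Pivot at x = -122 (+-7, it moves with the strip), y = -135 mm in stop_mid's axes. 0: bar points along -x of stop_mid; growing turns it clockwise seen from above, to 1.571 rad (hard end): closed, along +y, 3 mm behind the chest if home. Starts at -0.7 to -0.2; turns with 0.08 N m, stays where left
- hoop_box: open round bentwood box, 90 mm across, 55 mm high; bystander, leave alone. Origin: centre of its underside
- tin: dark metal tin, 64 mm across, 100 mm high; bystander, leave alone. Origin: centre of its underside
- glue_pot: white pot with a wooden-coloured lid, 80 mm across, 90 mm high; bystander, leave alone. Origin: centre of its underside
- strips: flat bundle of wood strips, 260 x 44 x 16 mm, long side along its x; bystander, leave alone. Origin: centre of its underside
- wood_plane: wooden hand plane, 200 x 56 mm, blade standing up to about 90 mm; bystander, leave alone. Origin: centre of its underside
- sanding_block: cork sanding block, 100 x 56 x 32 mm; bystander, leave alone. Origin: centre of its underside
- organiser: clear organiser box with grey lid, 150 x 220 x 83 mm; bystander, leave alone. Origin: centre of its underside
- dock: the fixed dark back rail (240 x 22 x 20 mm, its near face 50 mm beyond the origin) with all it carries: the stop strip, a flat 5 mm high steel arm along its right side, the turn button's round foot (24 mm across, 16 high) and the turn button. Origin and axes as stop_mid
Things that resemble listed ones, but are neither listed nor needed, are in the scene too. What is shaped like the chest but blue or red is not meant.

How it is judged (in metres and radians):
On the way, in this order (a step that is already met when the one before it is completed fails the run):
1. the chest is pressed home steadily at its left post, its back against the stop with at least 6 N, the turn button still open (x of chest_back_left in the frame of stop_mid above -0.0095 m and contact force between chest and dock above 6 N and horizontal distance between the grasp point and post_left below 0.06 m and value of joint button below 0.6 rad), for 0.3 s.
2. the chest is pressed home steadily at its right post, its back against the stop with at least 6 N, the turn button still open (x of each of chest_back_left, chest_back_right in the frame of stop_mid above -0.0095 m and angle between the x axis of chest and the x axis of stop_mid, either way round below 0.0125 rad and y of chest in the frame of stop_mid between -0.02 and 0.02 m and angle between chest's own z axis and vertical below 0.03 rad and contact force between chest and dock above 6 N and horizontal distance between the grasp point and post_right below 0.06 m and value of joint button below 0.6 rad), for 0.3 s.
3. the turn button lies across behind the chest (value of joint button above 1.52 rad), for 0.2 s.
At the end, for the whole second after the job is handed in: the chest stands square to the stop within 0.0125 rad (2.5 mm over its width), its back ends no farther than 9.5 mm before stop_mid, within 20 mm of centred, flat on the bench and at rest, and the turn button is closed behind it to within 3 degrees (above 1.52 rad) (x of each of chest_back_left, chest_back_right in the frame of stop_mid above -0.0095 m and angle between the x axis of chest and the x axis of stop_mid, either way round below 0.0125 rad and y of chest in the frame of stop_mid between -0.02 and 0.02 m and angle between chest's own z axis and vertical below 0.03 rad and value of joint button above 1.52 rad and linear speed of chest below 0.01 m/s); the robot touches nothing.
It fails at once if the chest slews more than 15 degrees (0.27 rad) off square with the stop, or is tipped (angle between the x axis of chest and the x axis of stop_mid, either way round above 0.27 rad or angle between chest's own z axis and vertical above 0.1 rad).
It fails at once if the thin panel is pressed (over 2 N) (contact force between anything else and panel above 2 N).
It fails at once if the robot pushes the chest or the turn button with over 45 N (contact force between any of the fingers, the arm and chest above 45 N or contact force between any of the fingers, the arm and dock above 45 N).
It fails at once if the chest is rammed against the stop or the button (over 30 N) (contact force between chest and dock above 30 N).
It fails at once if a bystander is moved by more than 20 mm (distance of any of hoop_box, tin, glue_pot, strips, wood_plane, sanding_block, organiser from where it was at the start of the episode above 0.02 m).
It also fails if it takes over 72 s, if anything falls off the work surface, if the arm or the gripper's body presses on something with over 40 N, if the wrist force passes 120 N, or if a joint passes its speed limit or range.

### The arm

A 7-joint arm with a two-finger parallel gripper is mounted at the origin on the work surface. World frame = base frame: x ahead of the robot, y to its left, z up, the work surface at z = 0. Lengths are in m, angles in degrees, forces in N, time in s.
With the tool pointing down it reaches from about 0.425 to 0.875 m from the base axis. Payload 4.7 kg.
Tool frame: the origin (TCP) lies at the very end of the fingers, on their centre line; the grasp point (between the pads) lies 19 mm behind it; z points along the fingers, y is the direction in which the jaws open and shut (so a half turn about z gives the same grasp; the last joint's range is limited). The gripper opens to 87 mm and grips with 3 to 60 N. Pads are 19 mm wide; open, the fingers measure 117 mm over their backs; the gripper's body (75 mm by 190 mm) begins 51 mm behind the grasp point.
Start: joints at [-65.311, 18.392, -4.016, 83.108, 1.295, 78.541, -3.26], TCP at [0.263, 0.594, 0.223] pointing down, gripper open.
Joint ranges: [-163.93, 163.93], [-17.29, 119.83], [-79.2, 71.16], [3.27, 140.29], [-89.18, 269.18], [5.43, 117.66], [-154.24, 154.24]. Speed limits (degrees/s): [147.25, 147.25, 180, 180, 180, 180, 180].

### API

Orientations are given as [roll, pitch, yaw] about the fixed x, y, z axes, in that order (R = Rz(yaw) Ry(pitch) Rx(roll)).
In Python, from cell import monitor, read_camera, camera_info, env, look_for gives the robot as it stands.
- The arm moves only by the tool servo_tool, never from a script. Its argument "commands" is one flat list of numbers, 6 for each row, row after row: the shift along the tool's x, y, z in mm, then the turn, a rotation vector about the tool's x, y, z in degrees. A call has 1 to 10 rows; each row shifts and turns the commanded pose from where the row before left it, along the tool's axes as they then stand; what a row does not reach is not made up. A row lasts 1/10 s, in which the tool goes at most 50 mm and 8.59 degrees, less where a joint would pass 70% of its speed; a pose out of reach is approached as far as the arm can. A call is refused whole if a number of a shift passes 50 or a number of a turn 8.59, either way. A call with a gripper value outside its range is refused whole. "jaw" is the finger opening in mm, from 0 to 87, set as the call begins (left out, the last holds). The fingers move at their own pace and stop on an object; "newtons" is the grip in N (left out, the last holds). Time passes only in rows, so rows that do not move let the fingers close. It gives the time, the measured TCP pose, the force and the opening at its end, in the units of the state.
- monitor.get_obs(): the state, without advancing time (a new reading comes with each control period).
- read_camera(name): name is "scene" or "top" or "wrist"; returns (picture, depth): 420x560x3 uint8, red, green, blue; 420x560 float32, m along the optical axis (not along the pixel's ray), 0 where there is no reading.
- camera_info(name): a dict with "camera_matrix" (3x3 intrinsics, pixels), "k1" (the pictures are not rectified: a ray, as slopes to the right and down, at radius r is drawn at 1 + k1 r^2 times it, then the intrinsics apply), "R" (3x3) and "t" (3): a world point X has camera coordinates R X + t; the wrist camera has in their place "T_tool_cam" (4x4, takes a point from camera to tool coordinates, whose origin is the TCP and whose axes are the flange's). Camera axes: x right, y down, z forward; pixel columns grow to the right and rows downward; lengths in m; the calibration is good to about 2 mm. A picture is of the moment at which its call begins: read the wrist's pose just before it. camera_info takes no time and is no camera call.
- env.sign_off(): hands the job in, once; it reports no verdict.
Trained networks look in the newest picture that a camera, given by its name, has taken for a name from the list of things; names that differ only in an ending like _2 or _b are one class to them, and where a whole thing is asked for, a point or a joint stands for the part that bears it (a point fixed in the world has none). Each returns a list of dicts, best first, with "conf" (0 to 1); they miss things now and then, are a little off and sometimes report something else, mostly with a low value. They report only what shows in the picture. A call takes as long as a camera call. They do not tell look-alikes from the thing itself.
- look_for(camera, label): "box" ([left, top, width, height] in pixels, round what is visible of it).
The state is a dict: "time_s": time; "qpos": joint angles; "joint_velocities": joint speeds; "effort": joint torques, N m; "tool_pos": TCP position; "tool_rot": TCP orientation; "force": force on the tool from outside, world axes, zero at the start; "wrist_torque": the same for the moment, N m; "grip_width": finger opening in m.
Only numpy, scipy, OpenCV 4.12 (cv2) and the standard library are available. Lean on these libraries where they do the work, as an engineer would, in place of code of your own. Each camera call takes 0.05 s, during which the arm holds its last target.

## Working session

There is one attempt and no reset: what is moved stays moved. The work goes in short steps, Python scripts to look and compute and a tool call to move; the robot and the scene stay as the last step left them, time stands still between calls to the robot, and variables do not carry over. Pictures are saved under pics/ and viewed, and the job is handed in when it is done.

Besides the shell and the picture viewer there is one more tool, called after "Call:" as name(argument=value, ...), one argument or row to a line, values as JSON. servo_tool: Moves the arm, as the interface text tells. Its arguments: {"type":"object","properties":{"commands":{"type":"array","items":{"type":"number"}},"jaw":{"type":"number"},"newtons":{"type":"number"}},"required":["commands"]}

```bash
ls; mkdir -p pics
cat > h.py <<'E'
import numpy as np, cv2, json
from cell import monitor, read_camera, camera_info, env, look_for
from scipy.spatial.transform import Rotation as Ro
def save(n,im): cv2.imwrite('pics/'+n+'.png',im[:,:,::-1])
def pts(name,depth,uv,obs=None):
    ci=camera_info(name);K=np.array(ci['camera_matrix']);k1=ci['k1']
    uv=np.atleast_2d(np.array(uv,float))
    r=cv2.undistortPoints(uv.reshape(-1,1,2),K,np.array([k1,0,0,0,0.]))[:,0]
    z=np.array([depth[int(round(v)),int(round(u))] for u,v in uv])
    P=np.c_[r*z[:,None],z]
    return toworld(name,ci,P,obs)
def toworld(name,ci,P,obs=None):
    if 'R' in ci: return (P-np.array(ci['t']))@np.array(ci['R'])
    T=np.array(ci['T_tool_cam']);P=P@T[:3,:3].T+T[:3,3]
    return P@Ro.from_euler('xyz',obs['tool_rot'],degrees=True).as_matrix().T+np.array(obs['tool_pos'])
def cloud(name,depth,obs=None):
    h,w=depth.shape
    v,u=np.mgrid[:h,:w]
    ci=camera_info(name);K=np.array(ci['camera_matrix'])
    r=cv2.undistortPoints(np.c_[u.ravel(),v.ravel()].astype(float).reshape(-1,1,2),K,np.array([ci['k1'],0,0,0,0.]))[:,0]
    z=depth.ravel()[:,None]
    W=toworld(name,ci,np.c_[r*z,z],obs).reshape(h,w,3)
    W[depth<=0]=np.nan
    return W
def proj(name,X):
    ci=camera_info(name);K=np.array(ci['camera_matrix']);R=np.array(ci['R']);t=np.array(ci['t'])
    return cv2.projectPoints(np.atleast_2d(np.array(X,float)),cv2.Rodrigues(R)[0],t,K,np.array([ci['k1'],0,0,0,0.]))[0][:,0]
E
python3 - <<'E'
from h import *
o=monitor.get_obs();print(o)
for n in ['scene','top']:
    im,d=read_camera(n);save(n+'0',im);np.save(n+'0.npy',d)
    np.save(n+'0im.npy',im)
    for l in ['chest','panel','button','dock']:
        print(n,l,[(x['box'],round(x['conf'],2)) for x in look_for(n,l)])
    print(camera_info(n))
E
```

```text
pics
{'time_s': 0.0, 'qpos': array([-65.31051351,  18.44003473,  -4.01419108,  83.17561982,
         1.29613311,  78.54051608,  -3.25957172]), 'joint_velocities': array([ 0.00071249, -0.06137468, -0.07280657, -0.06652005,  0.05121964,
        0.03907438, -0.03354052]), 'effort': array([-8.11367518e-04, -4.91282129e+01, -4.04546158e-01, -3.12546766e+01,
       -6.38746982e-02,  4.33170993e-02,  1.83386792e-04]), 'tool_pos': array([0.26299197, 0.59380931, 0.221444  ]), 'tool_rot': array([-1.79889131e+02,  7.30305903e-03,  1.56119669e+02]), 'force': array([-0.41515403, -0.22104727, -0.19108992]), 'wrist_torque': array([-0.0041319 , -0.02537299, -0.02481921]), 'grip_width': 0.08738241831534652}
scene chest [([130.0, 190.7, 80.8, 53.3], 0.74), ([227.7, 130.5, 61.9, 55.8], 0.64), ([272.2, 171.4, 73.8, 71.6], 0.56)]
scene panel []
scene button [([231.4, 220.9, 42.6, 15.9], 0.69)]
scene dock [([229.1, 202.0, 150.2, 69.2], 0.75)]
{'camera_matrix': array([[468.70253005,   0.        , 293.33630134],
       [  0.        , 468.70253005, 206.97898081],
       [  0.        ,   0.        ,   1.     
[... 239 characters left out ...]

top chest [([288.1, 265.6, 74.4, 70.1], 0.91), ([173.2, 264.9, 68.2, 45.1], 0.81), ([221.9, 191.0, 63.0, 38.3], 0.7)]
top panel [([278.5, 120.2, 23.3, 30.4], 0.24)]
top button [([298.1, 214.8, 12.6, 30.0], 0.53), ([125.3, 229.6, 37.1, 36.8], 0.42)]
top dock [([222.7, 149.5, 88.4, 97.8], 0.81)]
{'camera_matrix': array([[437.07354196,   0.        , 275.59794104],
       [  0.        , 437.07354196, 209.30856746],
       [  0.        ,   0.        ,   1.        ]]), 'k1': -0.04544449764013417, 'R': array([[ 0.02864425, -0.99931966,  0.0232321 ],
       [-0.9909723 , -0.03143487, -0.13032942],
       [ 0.13097105, -0.01928918, -0.99119852]]), 't': array([-0.0565777 ,  0.56339993,  1.33083827])}
```

View pics/scene0.png

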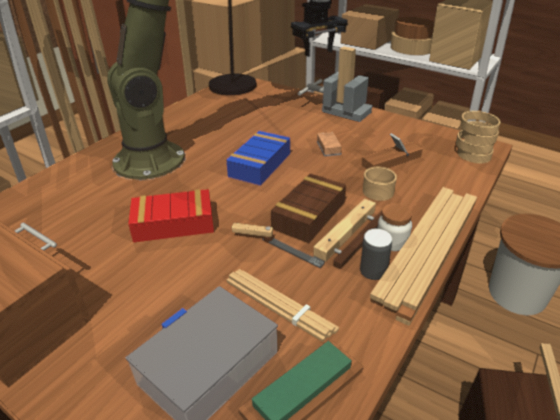

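View pics/top0.png

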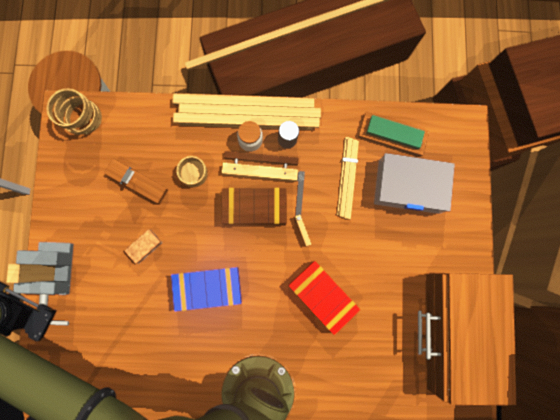

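The chest-shaped things in the top view are the dark wooden one at (253,207), a blue one at (205,288) and a red one at (323,297). The dark wooden one fits the description. Next I'll check it in an enlarged crop and measure it.

Run:
```python
from h import *
im=np.load('top0im.npy')
c=cv2.resize(im[115:255,160:340],None,fx=4.4,fy=4.2,interpolation=cv2.INTER_CUBIC);save('crop0',c)
W=cloud('top',np.load('top0.npy'))
d=W[...,2]
for nm,uv in dict(chest=(253,207),strip=(260,171),bench=(225,245),button=(303,232),foot=(300,212)).items(): print(nm,W[uv[1],uv[0]].round(4))
np.save('Wtop.npy',W)
# noise: chest top region
m=(d>0.04)&(d<0.075)
lab=cv2.connectedComponents(m.astype(np.uint8))[1]
print(np.unique(lab).size)
l=lab[207,253];P=W[lab==l];print(len(P),P.min(0),P.max(0),np.median(P,0))
# top only
P=P[abs(P[:,2]-np.median(P[:,2]))<0.006]
r=cv2.minAreaRect((P[:,:2]*1000).astype(np.float32));print(r,cv2.boxPoints(r))
```

```text
chest [0.566  0.0304 0.0665]
strip [0.6862 0.0134 0.0345]
bench [ 0.4506  0.1177 -0.0054]
button [ 0.4966 -0.1273  0.0333]
foot [ 0.5629 -0.1187  0.0054]
319
2316 [ 0.51423876 -0.07231954  0.05124516] [0.63079744 0.12956991 0.07274548] [0.57103751 0.02979908 0.06042137]
((572.0151977539062, 29.474807739257812), (110.30461120605469, 200.37789916992188), 1.8525110483169556) [[513.65295  127.82849 ]
 [520.1305   -72.44467 ]
 [630.37744  -68.878876]
 [623.8999   131.39429 ]]
```

View pics/crop0.png

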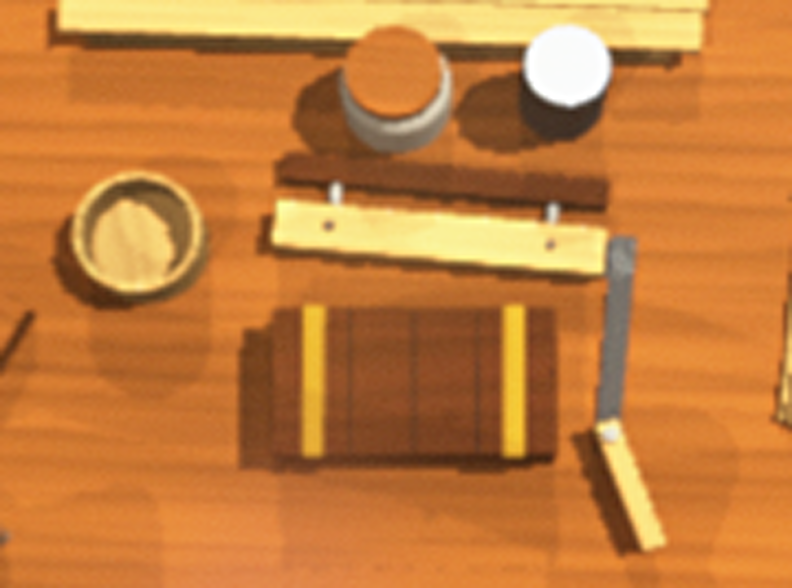

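```bash
cat >> h.py <<'E'
def onplane(name,uv,z,obs=None):
    ci=camera_info(name);K=np.array(ci['camera_matrix'])
    r=cv2.undistortPoints(np.array(uv,float).reshape(-1,1,2),K,np.array([ci['k1'],0,0,0,0.]))[:,0]
    a=toworld(name,ci,np.zeros((len(r),3)),obs);b=toworld(name,ci,np.c_[r,np.ones(len(r))],obs)
    s=(z-a[:,2])/(b[:,2]-a[:,2]);return a+(b-a)*s[:,None]
E
python3 - <<'E'
from h import *
im=np.load('top0im.npy')
big=cv2.resize(im,None,fx=4,fy=4,interpolation=cv2.INTER_CUBIC)
hsv=cv2.cvtColor(big,cv2.COLOR_RGB2HSV)
for u,v in [(240,171),(280,173),(260,160),(253,207),(230,205),(210,200),(303,235),(299,195),(320,230)]: print((u,v),im[v,u],hsv[v*4,u*4])
E
```

```text
(240, 171) [249 234 139] [ 26 112 249]
(280, 173) [250 235 141] [ 26 109 251]
(260, 160) [113  63  32] [ 12 181 120]
(253, 207) [124  71  37] [ 12 178 130]
(230, 205) [237 186  55] [ 21 197 239]
(210, 200) [209 121  50] [ 13 196 206]
(303, 235) [255 222 125] [ 21 136 255]
(299, 195) [122 113 104] [ 17  30 118]
(320, 230) [201 115  48] [ 13 194 198]
```

Run:
```python
from h import *
im=np.load('top0im.npy')
F=6
big=cv2.resize(im,None,fx=F,fy=F,interpolation=cv2.INTER_CUBIC)
hsv=cv2.cvtColor(big,cv2.COLOR_RGB2HSV).astype(int)
H,S,V=hsv[...,0],hsv[...,1],hsv[...,2]
def comp(m,uv,ero=0):
    m=m.astype(np.uint8)
    if ero: m=cv2.morphologyEx(m,cv2.MORPH_OPEN,np.ones((ero,ero),np.uint8))
    l=cv2.connectedComponents(m)[1];k=l[uv[1]*F,uv[0]*F]
    return l==k
def rep(nm,m,z):
    c=max(cv2.findContours(m.astype(np.uint8),0,2)[0],key=cv2.contourArea)[:,0]
    P=onplane('top',(c+.5)/F-.5,z)[:,:2]*1000
    r=cv2.minAreaRect(P.astype(np.float32));print(nm,r);print(cv2.boxPoints(r).round(1).tolist())
ms=comp((S<152)&(V>190)&(H>18),(250,171),5); rep('strip',ms,.032)
mb=comp((S<165)&(V>190)&(H>16),(303,235),3); rep('button',mb,.035)
mr=comp((V<150)&(S>120),(260,161),7); rep('rail',mr,.020)
mc=comp((V<165)|((V>165)&(H>=17)&(S>170)),(253,207),15); rep('chest',mc,.060)
ma=comp((S<110)&(V<180),(299,195),3); rep('arm',ma,.005)
o=big.copy()
for m,c in [(ms,(255,0,0)),(mb,(255,0,255)),(mr,(0,255,0)),(mc,(0,255,255)),(ma,(0,0,255))]:
    cv2.drawContours(o,cv2.findContours(m.astype(np.uint8),0,2)[0],-1,c,1)
save('seg0',cv2.resize(o[115*F:255*F,160*F:340*F],(780,600)))
```

```text
strip ((694.0499877929688, 14.844635009765625), (241.58291625976562, 50.52326583862305), 86.39281463623047)
[[661.2000122070312, -104.0999984741211], [711.7000122070312, -107.30000305175781], [726.9000244140625, 133.8000030517578], [676.4000244140625, 137.0]]
button ((503.345703125, -126.66564178466797), (101.30642700195312, 18.785011291503906), 21.7581787109375)
[[452.79998779296875, -136.6999969482422], [459.79998779296875, -154.1999969482422], [553.9000244140625, -116.5999984741211], [546.9000244140625, -99.19999694824219]]
rail ((756.80908203125, 11.455986022949219), (244.2097930908203, 98.824951171875), 81.2530746459961)
[[689.4000244140625, -101.69999694824219], [787.0999755859375, -116.69999694824219], [824.2000122070312, 124.5999984741211], [726.5, 139.6999969482422]]
chest ((565.9912719726562, 39.90165710449219), (126.9892578125, 223.01657104492188), 1.7630631923675537)
[[499.1000061035156, 149.39999389648438], [506.0, -73.5], [632.9000244140625, -69.5999984741211], [626.0, 153.3000030517578]]
arm ((625.5123291015625, -114.18981170654297), (21.250503540039062, 144.4499969482422), 86.18546295166016)
[[552.7000122070312, -120.0], [696.9000244140625, -129.60000610351562], [698.2999877929688, -108.4000015258789], [554.2000122070312, -98.80000305175781]]
```

View pics/seg0.png

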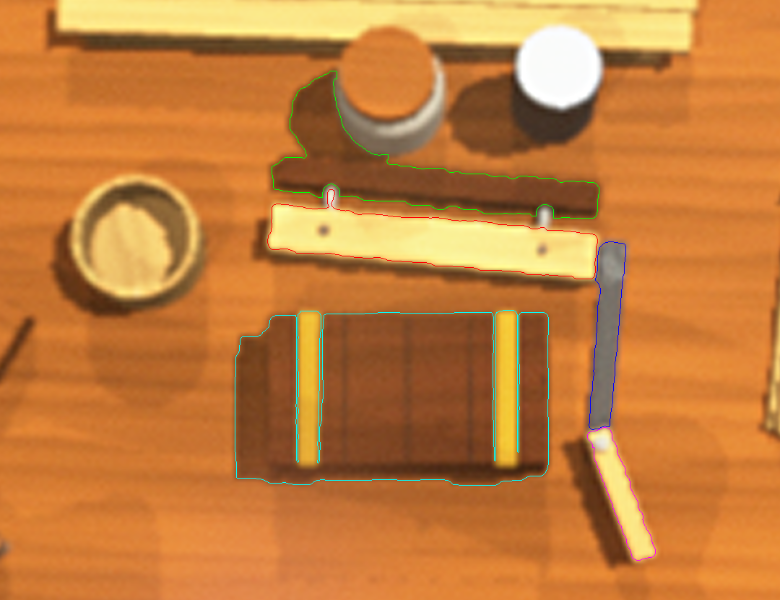

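Run:
```python
from h import *
for n in ['top','scene']:
    ci=camera_info(n);print(n,-np.array(ci['R']).T@np.array(ci['t']))
im=np.load('top0im.npy').astype(np.float32)
g=cv2.GaussianBlur(im,(0,0),0.7).sum(2)
# subpixel horizontal-ish edges along columns: find max |grad| near guess row
def edge(cols,r0,r1,sgn,z,ch=None,name='top'):
    gg=g if ch is None else cv2.GaussianBlur(im,(0,0),0.7)[...,ch]
    out=[]
    for c in cols:
        r=np.arange(int(r0(c)),int(r1(c))+1)
        d=np.array([ (gg[i+1,c]-gg[i-1,c])*sgn for i in r])
        k=d.argmax()
        if 0<k<len(d)-1:
            a,b,e=d[k-1:k+2];k=k+0.5*(a-e)/(a-2*b+e+1e-9)
        out.append((c,r[0]+k))
    out=np.array(out)
    P=onplane(name,out,z)[:,:2]*1000
    vx,vy,x0,y0=cv2.fitLine(P.astype(np.float32),cv2.DIST_HUBER,0,.01,.01).ravel()
    if vy<0: vx,vy=-vx,-vy
    res=(P-[x0,y0])@[vy,-vx]
    print('dir',np.degrees(np.arctan2(-vx,vy)).round(2),'x at y=0',(x0-y0*vx/vy).round(2),'x0,y0',x0.round(1),y0.round(1),'std',res.std().round(2),'rows',out[0].round(1),out[-1].round(1))
# strip runs from crop(272,200..)->orig: col=160+x/4.333,row=115+y/4.286
S=lambda x0,y0,x1,y1:(lambda c:y0+(y1-y0)*(c-x0)/(x1-x0))
top=S(223,161.5,299,168.5)
cols=[c for c in range(226,296) if abs(c-236)>4 and abs(c-285)>4]
print('strip back top'); edge(cols,lambda c:top(c)-2.5,lambda c:top(c)+4,1,.032)
print('strip bottom(near)'); bot=S(223,172.5,299,179.5); edge(cols,lambda c:bot(c)-3,lambda c:bot(c)+3,-1,.032)
print('  same z=0'); edge(cols,lambda c:bot(c)-3,lambda c:bot(c)+3,-1,0.0)
print('rail near top'); rb=S(224,158.5,298,164.5); edge(range(255,280),lambda c:rb(c)-3,lambda c:rb(c)+2,1,.02)
cb=S(222,188.5,287,188.5)
print('chest back'); edge(range(225,284),lambda c:cb(c)-4,lambda c:cb(c)+4,-1,.06)
cb=S(222,223.5,287,223.5)
print('chest near'); edge(range(225,284),lambda c:cb(c)-4,lambda c:cb(c)+4,-1,.06,0)
def vedge(rows,c0,c1,sgn,z):
    out=[]
    for r in rows:
        c=np.arange(c0,c1+1);d=np.array([(g[r,i+1]-g[r,i-1])*sgn for i in c]);k=d.argmax()
        if 0<k<len(d)-1:
            a,b,e=d[k-1:k+2];k=k+0.5*(a-e)/(a-2*b+e+1e-9)
        out.append((c[0]+k,r))
    P=onplane('top',out,z)*1000;print('y med',np.median(P[:,1]).round(1),'at x',np.median(P[:,0]).round(1),np.ptp(P[:,1]).round(1))
print('chest right');vedge(range(193,218),281,292,1,.06)
print('chest left');vedge(range(193,218),217,227,-1,.06)
print('strip right');vedge(range(172,177),294,303,-1,.032)
print('strip left');vedge(range(165,171),217,227,1,.032)
print('rail right');vedge(range(158,162),292,303,1,.02)
print('rail left');vedge(range(153,157),218,228,-1,.02)
```

```text
top [ 0.38563306 -0.01315803  1.39386693]
scene [ 1.06222398 -0.81931568  0.74447293]
strip back top
dir -3.19 x at y=0 705.0 x0,y0 705.7 13.2 std 0.65 rows [226. 162.] [295.  168.6]
strip bottom(near)
dir -3.52 x at y=0 668.57 x0,y0 669.7 18.9 std 0.35 rows [226.  173.2] [295.  179.5]
  same z=0
dir -3.52 x at y=0 675.2 x0,y0 676.4 19.6 std 0.36 rows [226.  173.2] [295.  179.5]
rail near top
dir -1.42 x at y=0 715.12 x0,y0 714.9 -9.9 std 0.82 rows [255 163] [279 164]
chest back
dir 1.94 x at y=0 628.59 x0,y0 628.1 14.8 std 5.07 rows [225.  187.8] [283.  187.7]
chest near
dir 2.11 x at y=0 520.23 x0,y0 519.8 12.7 std 0.87 rows [225.  222.6] [283.  222.1]
chest right
y med -71.8 at x 576.3 3.3
chest left
y med 132.6 at x 570.3 26.2
strip right
y med -104.2 at x 681.0 1.2
strip left
y med 134.9 at x 694.1 2.2
rail right
y med -108.0 at x 731.5 0.4
rail left
y med 138.1 at x 739.6 1.1
```

The crop confirms the dark chest with brass bands. The strip lies ahead of it, and the turn button is on the right, pointing back.

- **Stop:** near-face mid at about (670, 16) mm, yaw -3.5°.
- **Chest:** centre at about (573, 28.5) mm, yaw +2°. It needs about 43 mm forward and 5.4° clockwise.

I'll orient the tool first.

Call:
servo_tool(
  commands=[0,0,0,0,0,-6.8,0,0,0,0,0,-6.8,0,0,0,0,0,-6.8,0,0,0,0,-4,0],
  jaw=0,
  newtons=40,
)

```text
time_s: 0.9
tool_pos: [0.267, 0.5932, 0.2223]
tool_rot: [-180.0, 4.2, 176.4]
force: [0.2, -0.3, -0.4]
grip_width: 0.0629
```

```bash
cat > st.py <<'E'
from h import *
import sys
# stop frame: origin strip near mid, yaw
SO=np.array([.670,.0164]);SY=np.radians(-3.5)
RS=np.array([[np.cos(SY),np.sin(SY)],[-np.sin(SY),np.cos(SY)]])
def st(target=None):
    o=monitor.get_obs();p=o['tool_pos'];R=Ro.from_euler('xyz',o['tool_rot'],degrees=True).as_matrix()
    print('t',round(o['time_s'],2),'p',(p*1000).round(1),'rpy',np.round(o['tool_rot'],2),'F',np.round(o['force'],2),'stop xy',(RS@(p[:2]-SO)*1000).round(1),'w',round(o['grip_width']*1000,1),'q7',o['qpos'].round(0))
    if target is not None: print('tool shift mm',(R.T@(np.array(target)-p)*1000).round(1))
if __name__=='__main__':
    a=[float(x)/1000 for x in sys.argv[1:]]
    st(a or None)
E
python3 st.py 470 114 150
```

```text
t 0.9 p [267.  593.2 222.3] rpy [-179.96    4.16  176.36] F [ 0.16 -0.34 -0.45] stop xy [-437.4  551.1] w 62.9 q7 [-65.  18.  -6.  84.   6.  77.  14.]
tool shift mm [-227.1 -465.3   89.4]
```

Call:
servo_tool(
  commands=[-22,-46,7,0,0,0,-22,-46,7,0,0,0,-22,-46,7,0,0,0,-22,-46,7,0,0,0,-22,-46,7,0,0,0,-22,-46,7,0,0,0,-22,-46,7,0,0,0,-22,-46,7,0,0,0,-22,-46,7,0,0,0,-22,-46,7,0,0,0],
)

```text
time_s: 1.9
tool_pos: [0.4542, 0.1332, 0.17]
tool_rot: [179.9, 4.1, 176.5]
force: [0.7, 0.2, -0.6]
grip_width: 0.0004
```

```bash
python3 st.py 480 114.5 22
```

```text
t 1.9 p [454.2 133.2 170. ] rpy [179.94   4.07 176.53] F [ 0.67  0.24 -0.57] stop xy [-222.6  103.4] w 0.4 q7 [-38.  -5.  16. 115.   3.  66.  64.]
tool shift mm [-16.4 -17.3 149.5]
```

Call:
servo_tool(
  commands=[-4,-4,37,0,0,0,-4,-4,37,0,0,0,-4,-4,37,0,0,0,-4,-5,36,0,0,0,0,0,0,0,0,0],
)

```text
time_s: 2.4
tool_pos: [0.4754, 0.1142, 0.02]
tool_rot: [-179.7, 3.6, 176.4]
force: [-1.1, 0.2, 0.2]
grip_width: 0.0007
```

```bash
python3 st.py 505.6 115 22
python3 - <<'E'
from h import *
for n in ['wrist','scene']:
    im,d=read_camera(n);save(n+'1',im)
E
```

```text
t 2.4 p [475.4 114.2  20. ] rpy [-179.73    3.56  176.45] F [-1.13  0.19  0.22] stop xy [-200.2   85.8] w 0.7 q7 [-35.   8.  19. 121.  -2.  47.  71.]
tool shift mm [-30.2   2.6  -0.2]
```

View pics/wrist1.png

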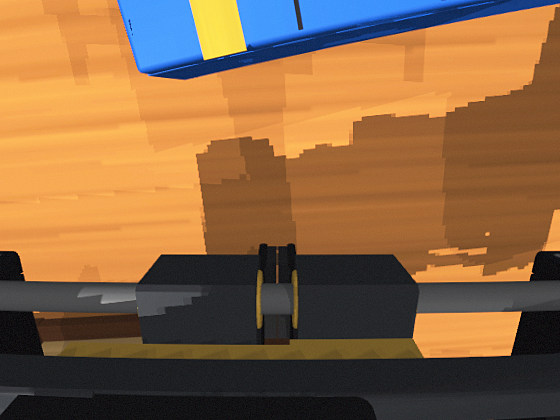

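View pics/scene1.png

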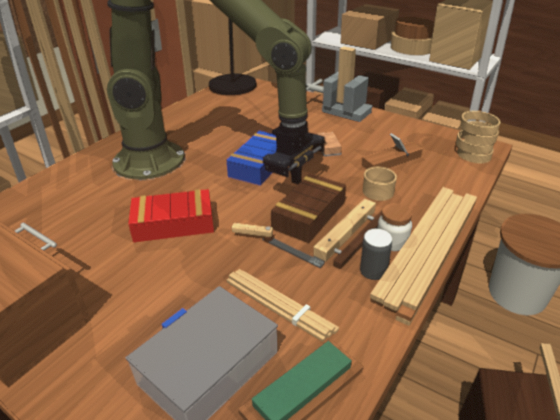

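Call:
servo_tool(
  commands=[-8,1,0,0,0,0,-8,1,0,0,0,0,-6,0,0,0,0,0,-2,0,0,0,0,0,-2,0,0,0,0,0,-1,0,0,0,0,0,-1,0,0,0,0,0],
)

```text
time_s: 3.2
tool_pos: [0.5042, 0.1177, 0.0257]
tool_rot: [180.0, 3.7, 176.6]
force: [-7.4, 3.2, 4.4]
grip_width: 0.0008
```

```bash
python3 st.py
```

```text
t 3.2 p [504.2 117.7  25.7] rpy [179.99   3.7  176.57] F [-7.36  3.16  4.35] stop xy [-171.7   91. ] w 0.8 q7 [-34.  11.  19. 117.  -3.  49.  73.]
```

Call:
servo_tool(
  commands=[-2,-0.2,0.1,0,0,0,-2,-0.2,0.1,0,0,0,-2,-0.2,0.1,0,0,0,-2,-0.2,0.1,0,0,0],
)

```text
time_s: 3.6
tool_pos: [0.5122, 0.1173, 0.0255]
tool_rot: [179.9, 3.7, 176.6]
force: [-5.5, 3.9, 1.1]
grip_width: 0.0002
```

```bash
python3 st.py
python3 - <<'E'
from h import *
im,d=read_camera('top');save('top2',cv2.resize(im[115:255,160:340],None,fx=4.4,fy=4.2,interpolation=cv2.INTER_CUBIC))
E
```

```text
t 3.6 p [512.2 117.3  25.5] rpy [179.94   3.72 176.61] F [-5.46  3.94  1.11] stop xy [-163.7   91.1] w 0.2 q7 [-34.  12.  19. 117.  -4.  49.  73.]
```

View pics/top2.png

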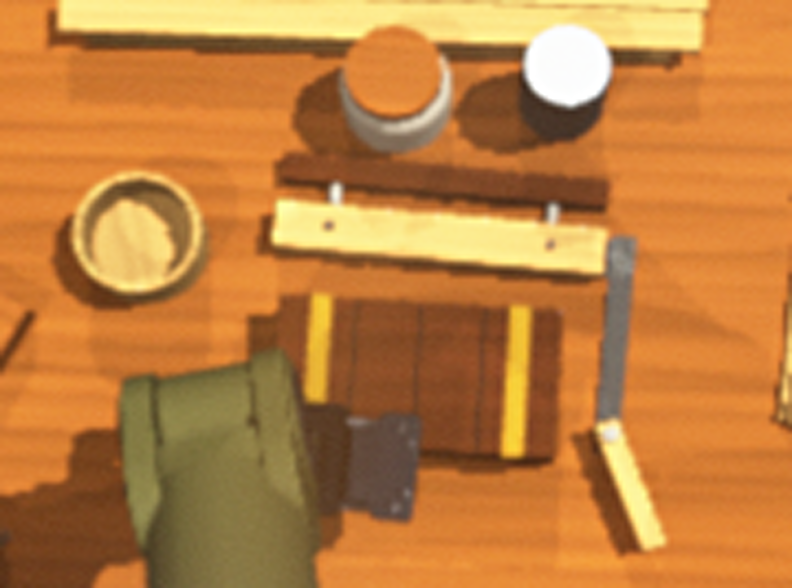

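Call:
servo_tool(
  commands=[-2,-0.2,0.1,0,0,0,-2,-0.2,0.1,0,0,0,-2,-0.2,0.1,0,0,0,-2,-0.2,0.1,0,0,0,-2,-0.2,0.1,0,0,0,-2,-0.2,0.1,0,0,0],
)

```text
time_s: 4.25
tool_pos: [0.5239, 0.1157, 0.0255]
tool_rot: [179.9, 3.7, 176.6]
force: [-6.1, 4.7, 0.0]
grip_width: -0.0
```

```bash
python3 st.py
python3 - <<'E'
from h import *
im,d=read_camera('top');save('top3',cv2.resize(im[115:255,160:340],None,fx=4.4,fy=4.2,interpolation=cv2.INTER_CUBIC))
E
```

```text
t 4.25 p [523.9 115.7  25.5] rpy [179.92   3.7  176.61] F [-6.05  4.72  0.03] stop xy [-151.9   90.2] w -0.0 q7 [-33.  13.  19. 115.  -4.  49.  74.]
```

View pics/top3.png

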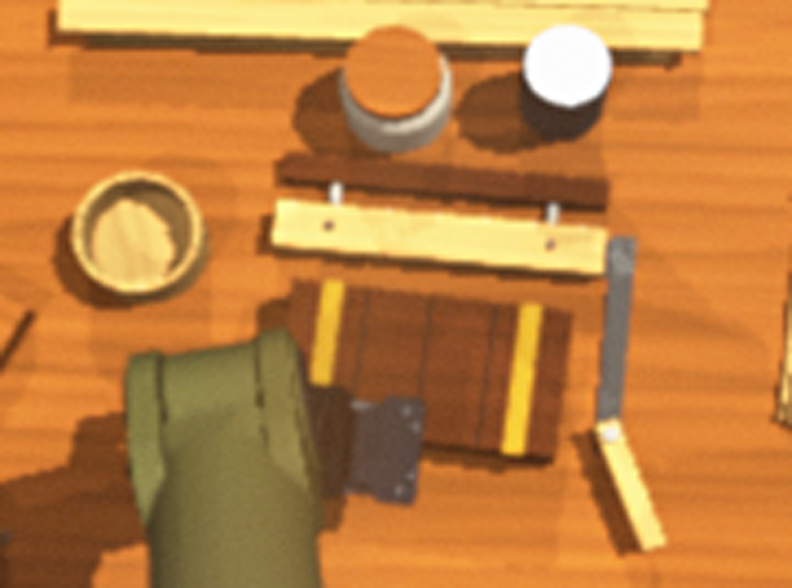

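Call:
servo_tool(
  commands=[12,0,0,0,0,0,15,0,0,0,0,0,3,-40,0,0,0,0,0,-46,0,0,0,0,0,-46,0,0,0,0,0,-40,0,0,0,0,0,0,0,0,0,0],
)

```text
time_s: 5.0
tool_pos: [0.4856, -0.063, 0.025]
tool_rot: [-179.9, 4.1, 176.0]
force: [0.4, 0.0, -0.5]
grip_width: 0.0005
```

```bash
cat > ch.py <<'E'
from st import *
im,d=read_camera('top')
n=sys.argv[1]
save(n,cv2.resize(im[115:255,160:340],None,fx=4.4,fy=4.2,interpolation=cv2.INTER_CUBIC));np.save('last.npy',im)
W=cloud('top',d);
# model fit: chest rendering by edges: use depth mask of lid
m=(abs(W[...,2]-.062)<.012);m[:185]=0 if False else m[:185]
box=np.zeros_like(m);box[165:240,205:300]=1
# exclude arm: only dark wood / yellow colours
hsv=cv2.cvtColor(im,cv2.COLOR_RGB2HSV)
m&=box&(hsv[...,1]>120)&(hsv[...,0]<28)
m=cv2.morphologyEx(m.astype(np.uint8),cv2.MORPH_OPEN,np.ones((3,3),np.uint8))
l,s=cv2.connectedComponentsWithStats(m)[1:3];k=1+s[1:,4].argmax()
c=cv2.findContours((l==k).astype(np.uint8),0,2)[0][0][:,0]
P=onplane('top',c,.06)[:,:2]
r=cv2.minAreaRect((P*1000).astype(np.float32));print('rect',r)
Q=cv2.boxPoints(r)/1000;print('corners stop frame',((RS@(Q-SO).T).T*1000).round(1).tolist())
st()
E
python3 ch.py top4
```

```text
rect ((582.1353149414062, 22.992759704589844), (199.48304748535156, 110.54529571533203), 84.50740051269531)
corners stop frame [[-146.8, -96.5], [-36.3, -100.4], [-29.4, 99.0], [-139.9, 102.8]]
t 5.05 p [486.  -59.6  24.8] rpy [-179.97    4.09  176.15] F [ 0.49  1.12 -0.35] stop xy [-179.   -87.1] w 0.1 q7 [-21.   8.  27. 122.  -5.  47.  94.]
```

View pics/top4.png

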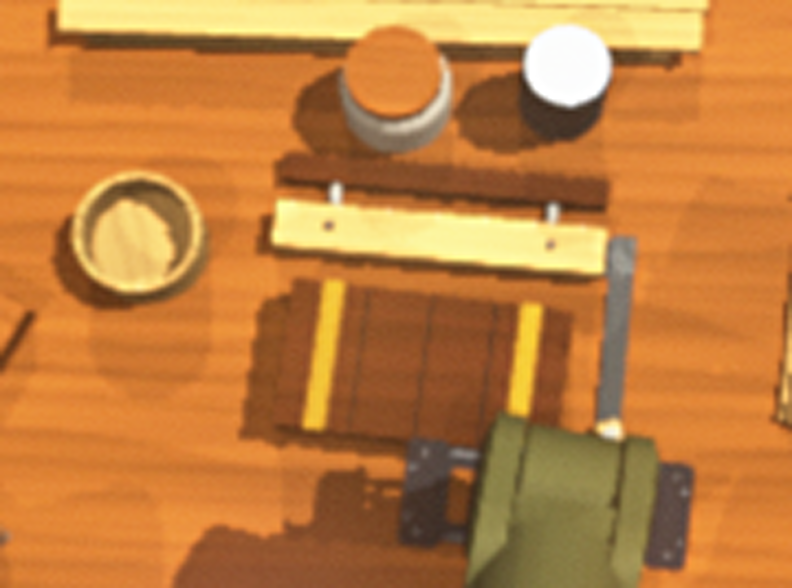

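Call:
servo_tool(
  commands=[-8,2,0.5,0,0,0,-8,1,0.5,0,0,0,-3,0,0.3,0,0,0,-2,0,0.1,0,0,0,-2,0,0.1,0,0,0,-2,0,0.1,0,0,0,-2,0,0.1,0,0,0,-2,0,0.1,0,0,0],
)

```text
time_s: 5.85
tool_pos: [0.512, -0.0553, 0.0235]
tool_rot: [-180.0, 3.6, 176.5]
force: [-8.9, -0.5, 6.7]
grip_width: 0.0006
```

```bash
python3 st.py
```

```text
t 5.85 p [512.  -55.3  23.5] rpy [-179.98    3.57  176.52] F [-8.86 -0.53  6.69] stop xy [-153.4  -81.2] w 0.6 q7 [-21.  11.  26. 118.  -7.  48.  96.]
```

Call:
servo_tool(
  commands=[-2,0,0,0,0,0,-2,0,0,0,0,0,-2,0,0,0,0,0,-2,0,0,0,0,0,-2,0,0.1,0,0,0,-2,0,0.1,0,0,0,-2,0,0.1,0,0,0],
)

```text
time_s: 6.55
tool_pos: [0.5255, -0.0575, 0.0237]
tool_rot: [-179.9, 3.6, 176.5]
force: [-8.1, -2.5, 1.0]
grip_width: 0.0004
```

```bash
python3 st.py
```

```text
t 6.55 p [525.5 -57.5  23.7] rpy [-179.88    3.55  176.48] F [-8.14 -2.53  1.05] stop xy [-139.7  -82.6] w 0.4 q7 [-21.  13.  26. 116.  -8.  49.  96.]
```

Call:
servo_tool(
  commands=[12,0,0,0,0,0,18,0,0,0,0,0,3,40,0,0,0,0,0,46,0,0,0,0,0,46,0,0,0,0,0,38,0,0,0,0,0,0,0,0,0,0],
)

```text
time_s: 7.25
tool_pos: [0.5067, 0.1232, 0.0235]
tool_rot: [179.8, 4.1, 177.1]
force: [0.6, 0.3, 1.0]
grip_width: 0.0003
```

```bash
python3 ch.py top5
```

```text
rect ((591.5603637695312, 25.556190490722656), (110.873291015625, 199.6410369873047), 0.6216267347335815)
corners stop frame [[-141.3, 99.9], [-127.0, -99.2], [-16.4, -91.2], [-30.7, 107.9]]
t 7.3 p [506.6 119.5  23.2] rpy [179.93   4.07 176.88] F [ 0.17 -1.1  -0.47] stop xy [-169.4   92.9] w 0.9 q7 [-35.  11.  19. 118.  -3.  48.  73.]
```

View pics/top5.png

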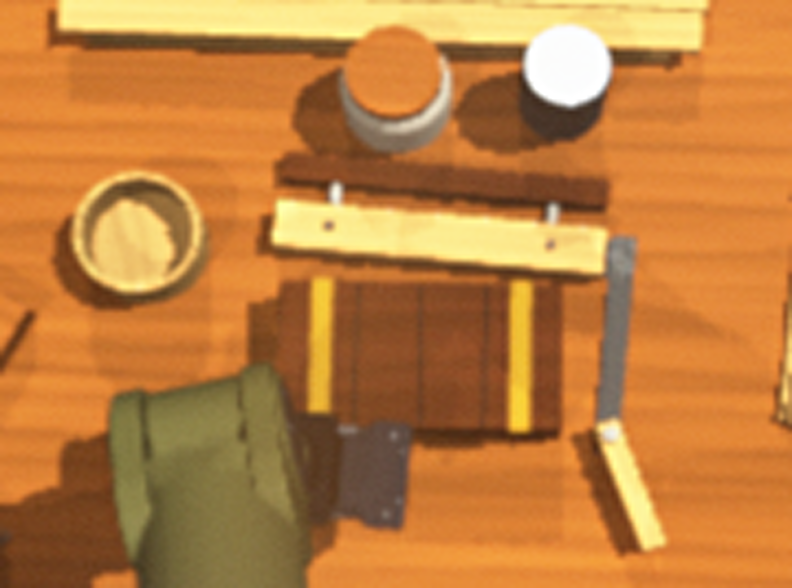

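Call:
servo_tool(
  commands=[-8,-3,0.5,0,0,0,-6,-1,0.4,0,0,0,-2,0,0,0,0,0,-2,0,0,0,0,0,-2,0,0,0,0,0,-2,0,0,0,0,0,-2,0,0,0,0,0,-2,0,0,0,0,0,-2,0,0,0,0,0,-2,0,0,0,0,0],
)

```text
time_s: 8.3
tool_pos: [0.5337, 0.111, 0.0229]
tool_rot: [180.0, 3.7, 176.5]
force: [-4.6, 3.6, -0.4]
grip_width: -0.0001
```

```bash
python3 st.py
```

```text
t 8.3 p [533.7 111.   22.9] rpy [179.96   3.66 176.54] F [-4.61  3.65 -0.41] stop xy [-141.8   86.1] w -0.1 q7 [-33.  15.  20. 114.  -5.  49.  76.]
```

Call:
servo_tool(
  commands=[-2,0,0.1,0,0,0,-2,0,0.1,0,0,0,-2,0,0.1,0,0,0,-2,0,0.1,0,0,0],
)

```text
time_s: 8.7
tool_pos: [0.5415, 0.1108, 0.0229]
tool_rot: [179.9, 3.6, 176.5]
force: [-5.3, 3.4, 0.1]
grip_width: 0.0003
```

```bash
python3 st.py
```

```text
t 8.7 p [541.5 110.8  22.9] rpy [179.95   3.64 176.54] F [-5.31  3.44  0.11] stop xy [-134.    86.4] w 0.3 q7 [-33.  15.  20. 113.  -5.  49.  76.]
```

Call:
servo_tool(
  commands=[12,0,0,0,0,0,15,0,0,0,0,0,3,-40,0,0,0,0,0,-46,0,0,0,0,0,-46,0,0,0,0,0,-38,0,0,0,0,0,0,0,0,0,0],
)

```text
time_s: 9.4
tool_pos: [0.5035, -0.0654, 0.0227]
tool_rot: [-179.9, 4.1, 176.0]
force: [-0.2, 0.9, -0.2]
grip_width: 0.0006
```

```bash
python3 ch.py top6
```

```text
rect ((599.9200439453125, 21.660171508789062), (199.61512756347656, 111.67107391357422), 84.51640319824219)
corners stop frame [[-129.5, -96.8], [-17.9, -100.7], [-11.0, 98.8], [-122.6, 102.7]]
t 9.45 p [503.9 -62.   22.6] rpy [-179.97    4.08  176.13] F [-0.1   0.31 -0.43] stop xy [-161.   -88.4] w 0.2 q7 [-20.  10.  26. 120.  -6.  47.  96.]
```

Call:
servo_tool(
  commands=[-8,3,0.5,0,0,0,-8,1,0.5,0,0,0,-3,0,0.2,0,0,0,-2,0,0,0,0,0,-2,0,0,0,0,0,-2,0,0,0,0,0,-2,0,0,0,0,0,-2,0,0,0,0,0,-2,0,0,0,0,0,-2,0,0,0,0,0],
)

```text
time_s: 10.45
tool_pos: [0.5339, -0.0574, 0.0219]
tool_rot: [-179.9, 3.6, 176.5]
force: [-7.6, -2.2, 2.1]
grip_width: 0.0006
```

```bash
python3 st.py
```

```text
t 10.45 p [533.9 -57.4  21.9] rpy [-179.92    3.57  176.5 ] F [-7.57 -2.15  2.09] stop xy [-131.4  -82. ] w 0.6 q7 [-20.  14.  26. 115.  -8.  49.  97.]
```

Call:
servo_tool(
  commands=[-2,0,0.1,0,0,0,-2,0,0.1,0,0,0],
)

```text
time_s: 10.65
tool_pos: [0.5377, -0.058, 0.0219]
tool_rot: [-179.9, 3.6, 176.5]
force: [-7.5, -2.5, 1.2]
grip_width: 0.0008
```

Call:
servo_tool(
  commands=[12,0,0,0,0,0,15,0,0,0,0,0,3,40,0,0,0,0,0,46,0,0,0,0,0,46,0,0,0,0,0,36,0,0,0,0,0,0,0,0,0,0],
)

```text
time_s: 11.35
tool_pos: [0.5218, 0.1202, 0.0218]
tool_rot: [179.8, 4.1, 177.1]
force: [0.7, 0.8, -0.1]
grip_width: 0.0001
```

```bash
python3 ch.py top7
```

```text
rect ((605.8289184570312, 22.563644409179688), (199.55899047851562, 111.31646728515625), 89.30830383300781)
corners stop frame [[-115.1, -100.2], [-3.9, -94.7], [-13.7, 104.6], [-124.9, 99.2]]
t 11.4 p [521.7 116.6  21.6] rpy [179.93   4.08 176.88] F [-0.06 -0.12  0.5 ] stop xy [-154.1   90.9] w 0.4 q7 [-34.  13.  20. 116.  -4.  48.  74.]
```

View pics/top7.png

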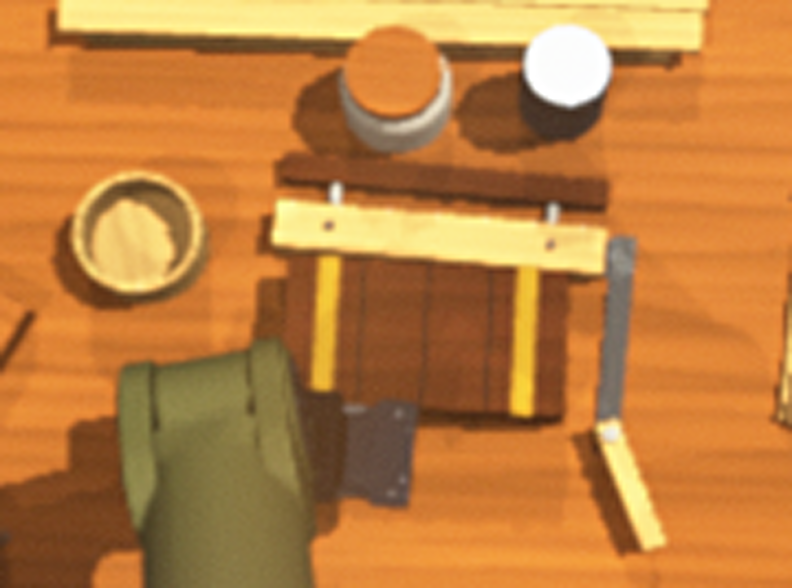

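Call:
servo_tool(
  commands=[-8,-3,0.5,0,0,0,-8,-1,0.4,0,0,0,-2,0,0,0,0,0,-2,0,0,0,0,0,-1.5,0,0,0,0,0,-1.5,0,0,0,0,0,-1.5,0,0,0,0,0,-1.5,0,0,0,0,0],
)

```text
time_s: 12.2
tool_pos: [0.5449, 0.1073, 0.0213]
tool_rot: [-180.0, 3.7, 176.5]
force: [-7.4, 2.2, 1.9]
grip_width: 0.0004
```

```bash
python3 st.py
```

```text
t 12.2 p [544.9 107.3  21.3] rpy [-179.99    3.67  176.5 ] F [-7.37  2.21  1.94] stop xy [-130.4   83.1] w 0.4 q7 [-32.  16.  20. 113.  -6.  49.  77.]
```

Call:
servo_tool(
  commands=[-1.2,0,0,0,0,0,-1.2,0,0,0,0,0,-1.2,0,0.1,0,0,0,-1,0,0.1,0,0,0],
)

```text
time_s: 12.6
tool_pos: [0.549, 0.108, 0.0213]
tool_rot: [180.0, 3.6, 176.5]
force: [-7.3, 2.3, 3.6]
grip_width: 0.0005
```

Call:
servo_tool(
  commands=[-0.7,0,0,0,0,0,-0.7,0,0,0,0,0],
)

```text
time_s: 12.8
tool_pos: [0.5503, 0.1082, 0.0213]
tool_rot: [179.9, 3.6, 176.5]
force: [-6.2, 2.7, 1.7]
grip_width: 0.0003
```

Call:
servo_tool(
  commands=[-0.7,0,0,0,0,0,-0.7,0,0,0,0,0],
)

```text
time_s: 13.0
tool_pos: [0.5517, 0.1082, 0.0213]
tool_rot: [179.9, 3.6, 176.5]
force: [-5.5, 3.4, 0.9]
grip_width: 0.0001
```

Call:
servo_tool(
  commands=[-0.6,0,0,0,0,0,-0.6,0,0,0,0,0],
)

```text
time_s: 13.2
tool_pos: [0.5526, 0.1082, 0.0213]
tool_rot: [179.9, 3.6, 176.5]
force: [-7.7, 3.7, 1.6]
grip_width: 0.0007
```

Call:
servo_tool(
  commands=[-0.6,0,0,0,0,0,-0.6,0,0,0,0,0],
)

```text
time_s: 13.4
tool_pos: [0.5527, 0.1082, 0.0212]
tool_rot: [180.0, 3.4, 176.6]
force: [-10.8, 3.8, 4.7]
grip_width: 0.0002
```

Call:
servo_tool(
  commands=[-0.6,0,0,0,0,0,-0.6,0,0,0,0,0],
)

```text
time_s: 13.6
tool_pos: [0.5528, 0.1082, 0.0212]
tool_rot: [180.0, 3.3, 176.6]
force: [-13.8, 2.2, 8.5]
grip_width: 0.0007
```

Call:
servo_tool(
  commands=[-0.7,0,-0.4,0,0,0,-0.6,0,-0.4,0,0,0,0,0,0,0,0,0],
)

```text
time_s: 13.9
tool_pos: [0.5528, 0.1083, 0.0213]
tool_rot: [180.0, 3.2, 176.6]
force: [-13.8, 2.0, 4.9]
grip_width: 0.0002
```

```bash
python3 ch.py top8
```

```text
rect ((611.1429443359375, 21.23339080810547), (199.75567626953125, 111.97206115722656), 84.78534698486328)
corners stop frame [[-118.0, -96.9], [-6.1, -100.3], [-0.1, 99.4], [-112.0, 102.7]]
t 13.95 p [552.8 108.2  21.3] rpy [179.98   3.18 176.57] F [-14.2    3.19   4.04] stop xy [-122.6   84.5] w 0.2 q7 [-32.  17.  20. 111.  -6.  50.  78.]
```

View pics/top8.png

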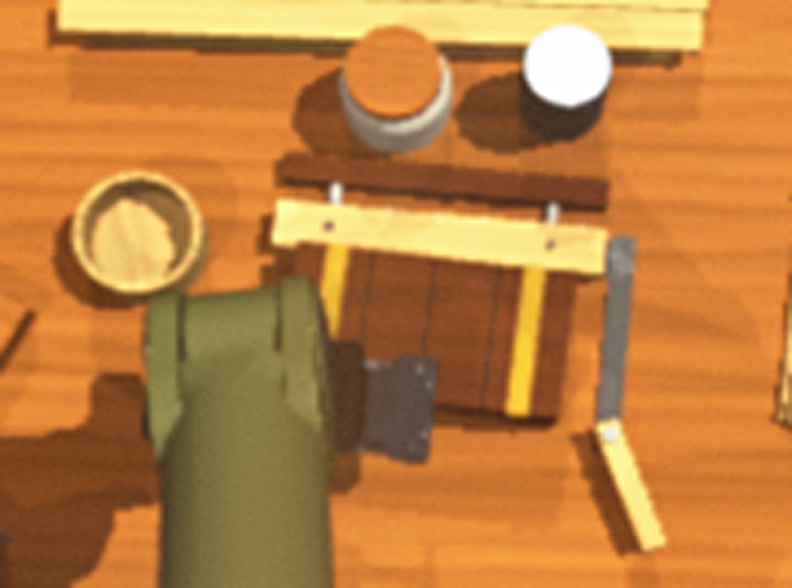

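Call:
servo_tool(
  commands=[10,0,0,0,0,0,18,0,0,0,0,0,3,-40,0,0,0,0,0,-46,0,0,0,0,0,-46,0,0,0,0,0,-33,0,0,0,0,0,0,0,0,0,0],
)

```text
time_s: 14.65
tool_pos: [0.5188, -0.063, 0.0222]
tool_rot: [-179.9, 4.1, 176.0]
force: [-0.6, -0.7, 0.2]
grip_width: 0.0002
```

```bash
python3 ch.py top9
```

```text
rect ((611.41796875, 21.140480041503906), (199.97702026367188, 110.736083984375), 85.0616455078125)
corners stop frame [[-116.6, -97.4], [-5.9, -100.2], [-0.9, 99.7], [-111.6, 102.5]]
t 14.7 p [519.2 -59.7  22. ] rpy [-179.96    4.12  176.16] F [ 0.05  0.65 -0.06] stop xy [-145.9  -85.2] w 0.6 q7 [-20.  12.  26. 118.  -7.  48.  96.]
```

Call:
servo_tool(
  commands=[-8,2,0.5,0,0,0,-6,1,0.3,0,0,0,-2,0,0,0,0,0,-1.5,0,0,0,0,0,-1.2,0,0,0,0,0,-1.2,0,0,0,0,0],
)

```text
time_s: 15.3
tool_pos: [0.5376, -0.0535, 0.0217]
tool_rot: [180.0, 3.8, 176.6]
force: [-5.7, 2.2, 4.0]
grip_width: 0.0005
```

Call:
servo_tool(
  commands=[-1,0,0,0,0,0,-1,0,0,0,0,0,-1,0,0,0,0,0],
)

```text
time_s: 15.6
tool_pos: [0.5392, -0.0544, 0.0217]
tool_rot: [180.0, 3.7, 176.5]
force: [-8.4, 0.6, 6.2]
grip_width: 0.0
```

```bash
python3 st.py
```

```text
t 15.6 p [539.2 -54.4  21.7] rpy [179.97   3.67 176.52] F [-8.37  0.56  6.22] stop xy [-126.2  -78.6] w 0.0 q7 [-20.  15.  25. 115.  -8.  49.  96.]
```

Call:
servo_tool(
  commands=[-1,-0.5,0,0,0,0,-1,-0.5,0,0,0,0,-0.8,0,0,0,0,0],
)

```text
time_s: 15.9
tool_pos: [0.5418, -0.0557, 0.0216]
tool_rot: [180.0, 3.7, 176.5]
force: [-7.3, 0.6, 3.7]
grip_width: 0.0003
```

Call:
servo_tool(
  commands=[-0.7,0,0,0,0,0,-0.7,0,0,0,0,0],
)

```text
time_s: 16.1
tool_pos: [0.5428, -0.0561, 0.0216]
tool_rot: [-180.0, 3.6, 176.5]
force: [-7.6, 0.1, 4.3]
grip_width: 0.0
```

Call:
servo_tool(
  commands=[-0.6,0,0,0,0,0,-0.6,0,0,0,0,0],
)

```text
time_s: 16.3
tool_pos: [0.5432, -0.0563, 0.0216]
tool_rot: [-180.0, 3.5, 176.5]
force: [-9.7, -0.3, 7.1]
grip_width: 0.0003
```

Call:
servo_tool(
  commands=[-0.5,0,0,0,0,0,-0.5,0,0,0,0,0],
)

```text
time_s: 16.5
tool_pos: [0.5433, -0.0563, 0.0215]
tool_rot: [180.0, 3.4, 176.5]
force: [-13.4, 0.6, 8.8]
grip_width: 0.0002
```

Call:
servo_tool(
  commands=[10,0,0,0,0,0,18,0,0,0,0,0,3,40,0,0,0,0,0,46,0,0,0,0,0,46,0,0,0,0,0,33,0,0,0,0,0,0,0,0,0,0],
)

```text
time_s: 17.2
tool_pos: [0.5278, 0.1172, 0.0211]
tool_rot: [179.8, 4.1, 177.0]
force: [-0.3, -0.1, 0.4]
grip_width: 0.0003
```

```bash
python3 ch.py top10
```

```text
rect ((613.1888427734375, 20.922889709472656), (199.80545043945312, 110.70209503173828), 87.0513687133789)
corners stop frame [[-111.4, -99.4], [-0.7, -98.3], [-2.6, 101.5], [-113.3, 100.4]]
t 17.25 p [527.7 113.6  20.8] rpy [179.95   4.09 176.83] F [ 0.02 -0.62 -0.1 ] stop xy [-148.    88.3] w 0.5 q7 [-34.  14.  20. 115.  -5.  48.  75.]
```

View pics/top10.png

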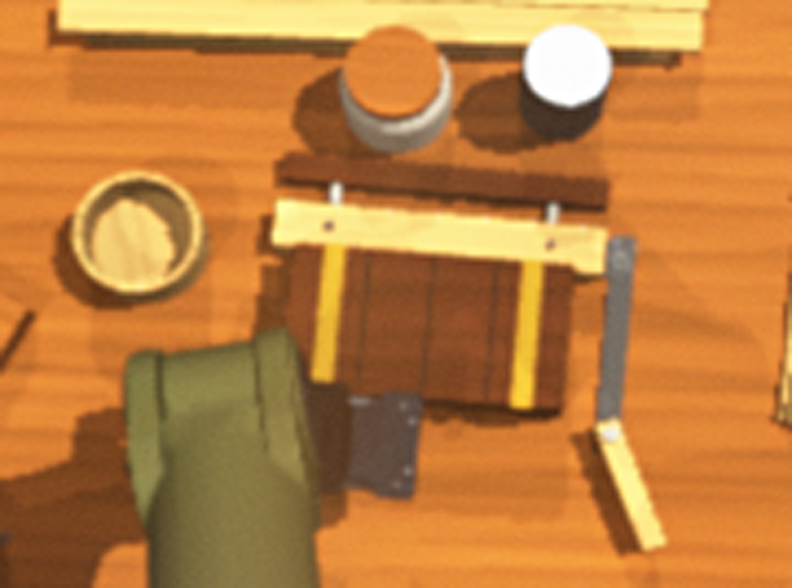

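Call:
servo_tool(
  commands=[-8,-2,0.5,0,0,0,-8,-1,0.4,0,0,0,-4,-0.5,0,0,0,0,-1.5,0,0,0,0,0,-1,0,0,0,0,0,-1,0,0,0,0,0],
)

```text
time_s: 17.85
tool_pos: [0.5506, 0.1053, 0.0212]
tool_rot: [-180.0, 4.0, 176.5]
force: [0.1, 0.4, 0.5]
grip_width: 0.0004
```

Call:
servo_tool(
  commands=[-0.8,0,0,0,0,0,-0.8,0,0,0,0,0],
)

```text
time_s: 18.05
tool_pos: [0.5514, 0.1055, 0.0212]
tool_rot: [-180.0, 3.9, 176.5]
force: [-2.7, -0.7, 2.2]
grip_width: 0.0003
```

Call:
servo_tool(
  commands=[-0.7,0,0,0,0,0,-0.7,0,0,0,0,0],
)

```text
time_s: 18.25
tool_pos: [0.5515, 0.1055, 0.0212]
tool_rot: [-180.0, 3.7, 176.5]
force: [-7.4, -0.5, 5.4]
grip_width: -0.0
```

```bash
python3 st.py
```

```text
t 18.25 p [551.5 105.5  21.2] rpy [-179.97    3.75  176.54] F [-7.4  -0.5   5.42] stop xy [-123.7   81.7] w -0.0 q7 [-32.  16.  20. 112.  -6.  49.  77.]
```

Call:
servo_tool(
  commands=[-0.7,0,-0.3,0,0,0,-0.7,0,-0.3,0,0,0],
)

```text
time_s: 18.45
tool_pos: [0.5524, 0.1058, 0.0213]
tool_rot: [-180.0, 3.7, 176.6]
force: [-5.7, 1.7, -0.2]
grip_width: 0.0003
```

Call:
servo_tool(
  commands=[-0.7,0,-0.3,0,0,0,-0.7,0,-0.3,0,0,0],
)

```text
time_s: 18.65
tool_pos: [0.5531, 0.1059, 0.0214]
tool_rot: [-180.0, 3.6, 176.6]
force: [-8.0, 1.9, -1.4]
grip_width: 0.0002
```

Call:
servo_tool(
  commands=[-0.6,0,-0.2,0,0,0,-0.6,0,-0.2,0,0,0],
)

```text
time_s: 18.85
tool_pos: [0.5531, 0.1059, 0.0214]
tool_rot: [-180.0, 3.5, 176.6]
force: [-8.4, 1.5, -1.0]
grip_width: 0.0006
```

Call:
servo_tool(
  commands=[-0.7,0,0,0,0,0,-0.7,0,0,0,0,0,0,0,0,0,0,0],
)

```text
time_s: 19.15
tool_pos: [0.5532, 0.1059, 0.0214]
tool_rot: [-179.9, 3.3, 176.6]
force: [-12.1, 2.4, 3.7]
grip_width: 0.0006
```

Call:
servo_tool(
  commands=[-0.7,0,0,0,0,0,-0.7,0,0,0,0,0,0,0,0,0,0,0],
)

```text
time_s: 19.45
tool_pos: [0.5532, 0.1059, 0.0213]
tool_rot: [-179.9, 3.2, 176.6]
force: [-15.5, 1.0, 5.6]
grip_width: 0.0007
```

```bash
python3 st.py
```

```text
t 19.45 p [553.2 105.9  21.3] rpy [-179.93    3.17  176.59] F [-15.53   0.98   5.65] stop xy [-122.    82.2] w 0.7 q7 [-32.  17.  20. 111.  -6.  50.  78.]
```

Call:
servo_tool(
  commands=[-0.5,0,-0.2,0,0,0,-0.4,0,-0.2,0,0,0,0,0,0,0,0,0,0,0,0,0,0,0,0,0,0,0,0,0,0,0,0,0,0,0,0,0,0,0,0,0,0,0,0,0,0,0],
)

```text
time_s: 20.25
tool_pos: [0.5532, 0.1059, 0.0214]
tool_rot: [-179.9, 3.1, 176.6]
force: [-17.2, 1.8, 5.6]
grip_width: 0.0006
```

Call:
servo_tool(
  commands=[1.5,0,0,0,0,0,1.5,0,0,0,0,0,3,0,0,0,0,0,10,0,0,0,0,0,15,0,0,0,0,0,3,-40,0,0,0,0,0,-46,0,0,0,0,0,-46,0,0,0,0,0,-35,0,0,0,0,0,0,0,0,0,0],
)

```text
time_s: 21.25
tool_pos: [0.5177, -0.0663, 0.0229]
tool_rot: [-179.9, 4.2, 176.0]
force: [-0.5, 0.8, 0.3]
grip_width: 0.0005
```

```bash
python3 ch.py top11
```

```text
rect ((613.9506225585938, 20.797409057617188), (199.87728881835938, 110.39573669433594), 86.5766372680664)
corners stop frame [[-111.3, -99.0], [-0.9, -98.9], [-1.1, 101.0], [-111.5, 100.8]]
t 21.3 p [518.  -62.9  22.7] rpy [-179.97    4.19  176.18] F [ 0.34  0.56 -0.5 ] stop xy [-146.9  -88.4] w 0.2 q7 [-20.  12.  26. 118.  -7.  48.  96.]
```

Call:
servo_tool(
  commands=[-8,3,0.5,0,0,0,-8,1,0.4,0,0,0,-4,0,0,0,0,0,-2,0,0,0,0,0,-1,0,0,0,0,0,-1,0,0,0,0,0],
)

```text
time_s: 21.9
tool_pos: [0.5413, -0.0569, 0.0223]
tool_rot: [-180.0, 4.0, 176.5]
force: [0.7, -0.1, -0.0]
grip_width: 0.0003
```

Call:
servo_tool(
  commands=[-0.8,0,0,0,0,0,-0.8,0,0,0,0,0],
)

```text
time_s: 22.1
tool_pos: [0.5427, -0.0572, 0.0225]
tool_rot: [180.0, 4.0, 176.5]
force: [-1.2, 0.5, -0.5]
grip_width: 0.0008
```

Call:
servo_tool(
  commands=[-0.7,0,-0.1,0,0,0,-0.7,0,-0.1,0,0,0],
)

```text
time_s: 22.3
tool_pos: [0.5429, -0.0572, 0.0225]
tool_rot: [180.0, 3.8, 176.5]
force: [-5.0, 0.0, 2.9]
grip_width: -0.0002
```

```bash
python3 st.py
```

```text
t 22.3 p [542.9 -57.2  22.5] rpy [179.98   3.82 176.51] F [-5.    0.02  2.94] stop xy [-122.4  -81.2] w -0.2 q7 [-20.  15.  25. 114.  -9.  49.  97.]
```

Call:
servo_tool(
  commands=[-0.7,0,-0.2,0,0,0,-0.7,0,-0.2,0,0,0,-0.5,0,-0.2,0,0,0],
)

```text
time_s: 22.6
tool_pos: [0.5432, -0.0573, 0.0226]
tool_rot: [180.0, 3.6, 176.5]
force: [-6.9, 0.7, 2.5]
grip_width: 0.0007
```

Call:
servo_tool(
  commands=[-0.6,0,-0.1,0,0,0,-0.6,0,-0.1,0,0,0],
)

```text
time_s: 22.8
tool_pos: [0.5433, -0.0574, 0.0226]
tool_rot: [180.0, 3.5, 176.5]
force: [-9.7, 0.8, 4.6]
grip_width: 0.0006
```

Call:
servo_tool(
  commands=[-0.6,0,-0.1,0,0,0,-0.6,0,-0.1,0,0,0],
)

```text
time_s: 23.0
tool_pos: [0.5434, -0.0574, 0.0225]
tool_rot: [180.0, 3.4, 176.5]
force: [-12.7, 2.0, 7.6]
grip_width: 0.0006
```

Call:
servo_tool(
  commands=[-0.6,0,-0.3,0,0,0,-0.6,0,-0.3,0,0,0],
)

```text
time_s: 23.2
tool_pos: [0.5434, -0.0574, 0.0226]
tool_rot: [180.0, 3.2, 176.5]
force: [-12.4, 1.4, 4.8]
grip_width: 0.0005
```

Call:
servo_tool(
  commands=[-0.5,0,-0.2,0,0,0,-0.4,0,-0.2,0,0,0],
)

```text
time_s: 23.4
tool_pos: [0.5434, -0.0573, 0.0226]
tool_rot: [180.0, 3.1, 176.5]
force: [-14.6, 0.9, 4.9]
grip_width: 0.0006
```

Call:
servo_tool(
  commands=[-0.6,0,0,0,0,0,-0.5,0,0,0,0,0,0,0,0,0,0,0,0,0,0,0,0,0],
)

```text
time_s: 23.8
tool_pos: [0.5434, -0.0574, 0.0226]
tool_rot: [180.0, 3.0, 176.5]
force: [-17.1, 0.7, 7.6]
grip_width: 0.0005
```

Call:
servo_tool(
  commands=[0,0,0,0,0,0,0,0,0,0,0,0,0,0,0,0,0,0,0,0,0,0,0,0,0,0,0,0,0,0],
)

```text
time_s: 24.3
tool_pos: [0.5434, -0.0574, 0.0226]
tool_rot: [180.0, 3.0, 176.5]
force: [-18.0, 0.5, 7.2]
grip_width: 0.0003
```

Call:
servo_tool(
  commands=[1.5,0,0,0,0,0,1.5,0,0,0,0,0,2,0,0,0,0,0,3,0,0,0,0,0,10,0,0,0,0,0,10,0,0,0,0,0],
)

```text
time_s: 24.9
tool_pos: [0.5246, -0.0561, 0.0242]
tool_rot: [-180.0, 4.2, 176.5]
force: [-0.5, 0.0, -0.6]
grip_width: 0.0005
```

```bash
python3 ch.py top12
python3 - <<'E'
from st import *
# button pivot and tip in stop frame
for n,u in dict(pivot=(546,-107)).items(): print(RS@(np.array(u)/1000-SO)*1000)
im=np.load('top0im.npy');F=6
big=cv2.resize(im,None,fx=F,fy=F,interpolation=cv2.INTER_CUBIC)
hsv=cv2.cvtColor(big,cv2.COLOR_RGB2HSV).astype(int)
m=((hsv[...,1]<165)&(hsv[...,2]>190)&(hsv[...,0]>16)).astype(np.uint8);l=cv2.connectedComponents(m)[1]
c=cv2.findContours((l==l[235*F,303*F]).astype(np.uint8),0,2)[0][0][:,0]
P=onplane('top',(c+.5)/F-.5,.035)[:,:2]
print((RS@(cv2.boxPoints(cv2.minAreaRect((P*1000).astype(np.float32)))/1000-SO).T).T*1000)
# white pivot dot at crop(608,432)
print(RS@(onplane('top',[(160+608/4.4,115+432/4.2)],.036)[0,:2]-SO)*1000)
E
```

```text
rect ((613.9960327148438, 20.809104919433594), (199.55160522460938, 110.37500762939453), 86.61205291748047)
corners stop frame [[-111.2, -98.9], [-0.8, -98.7], [-1.2, 100.9], [-111.6, 100.6]]
t 24.95 p [522.2 -56.   23.6] rpy [179.97   3.99 176.5 ] F [-2.26 -0.38  0.13] stop xy [-143.2  -81.3] w 0.5 q7 [-20.  12.  26. 117.  -7.  48.  96.]
[-116.23532523 -130.73985303]
[[-207.42776096 -166.09188553]
 [-199.41222106 -183.08094821]
 [-107.79125824 -139.85370668]
 [-115.80679768 -122.86465143]]
[-121.66302037 -135.11784257]
```

View pics/top12.png

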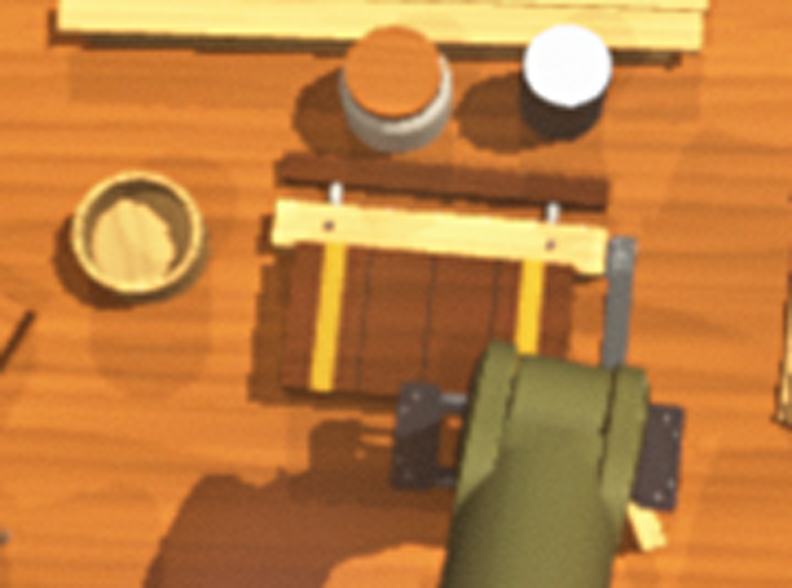

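Call:
servo_tool(
  commands=[4,0,-25,0,0,0,4,0,-25,0,0,0,4,-40,0,0,0,0,4,-45,0,0,0,0,3,-40,0,0,0,0,0,0,0,0,0,0],
)

```text
time_s: 25.55
tool_pos: [0.4928, -0.1863, 0.0732]
tool_rot: [-179.8, 4.2, 176.0]
force: [-0.3, -0.7, -0.6]
grip_width: 0.0005
```

```bash
python3 ch.py top13
python3 - <<'E'
from st import *
pv=np.array([-121.7,-135.1]);r=62
prev=None;W=[]
for i,th in enumerate(np.linspace(-.45,1.571,21)):
    d=np.array([-np.cos(th),np.sin(th)]);n=np.array([-np.sin(th),-np.cos(th)])
    h=9+15*abs(n[1])+9.5*abs(n[0])
    c=pv+r*d+h*n
    print(round(th,2),c.round(1),None if prev is None else (c-prev).round(1));prev=c
o=monitor.get_obs();p=o['tool_pos']
q=RS@(p[:2]-SO)*1000
th=-.45;d=np.array([-np.cos(th),np.sin(th)]);n=np.array([-np.sin(th),-np.cos(th)])
print('start target',pv+r*d+(9+15*.9+9.5*.435+12)*n,'now',q)
E
```

```text
rect ((613.9495849609375, 20.861099243164062), (199.71243286132812, 110.649658203125), 86.66902923583984)
corners stop frame [[-111.2, -99.0], [-0.6, -98.7], [-1.2, 101.0], [-111.8, 100.7]]
t 25.6 p [ 493.4 -182.8   72.8] rpy [-179.95    4.12  176.17] F [-0.9   1.36 -0.72] stop xy [-164.1 -209.6] w 0.3 q7 [-12.   8.  32. 115.  -7.  54. 110.]
-0.45 [-165.9 -186.1] None
-0.35 [-171.  -181.1] [-5.  5.]
-0.25 [-175.5 -175.4] [-4.5  5.7]
-0.15 [-179.3 -169.1] [-3.9  6.3]
-0.05 [-182.5 -162.3] [-3.2  6.8]
0.06 [-185.  -156.1] [-2.4  6.2]
0.16 [-186.9 -150.4] [-1.9  5.7]
0.26 [-188.3 -144.4] [-1.4  6. ]
0.36 [-189.  -138.1] [-0.8  6.3]
0.46 [-189.1 -131.5] [-0.1  6.6]
0.56 [-188.4 -124.8] [0.7 6.7]
0.66 [-187.  -118.1] [1.4 6.7]
0.76 [-184.8 -111.4] [2.2 6.7]
0.86 [-181.7 -104.8] [3.1 6.5]
0.96 [-177.9  -98.6] [3.9 6.3]
1.07 [-173.2  -92.7] [4.7 5.9]
1.17 [-167.8  -87.4] [5.4 5.3]
1.27 [-161.7  -82.6] [6.1 4.7]
1.37 [-155.   -78.6] [6.7 4. ]
1.47 [-147.8  -75.4] [7.2 3.2]
1.57 [-140.2  -73.1] [7.6 2.3]
start target [-160.72391435 -196.8543858 ] now [-164.08366719 -209.59336037]
```

View pics/top13.png

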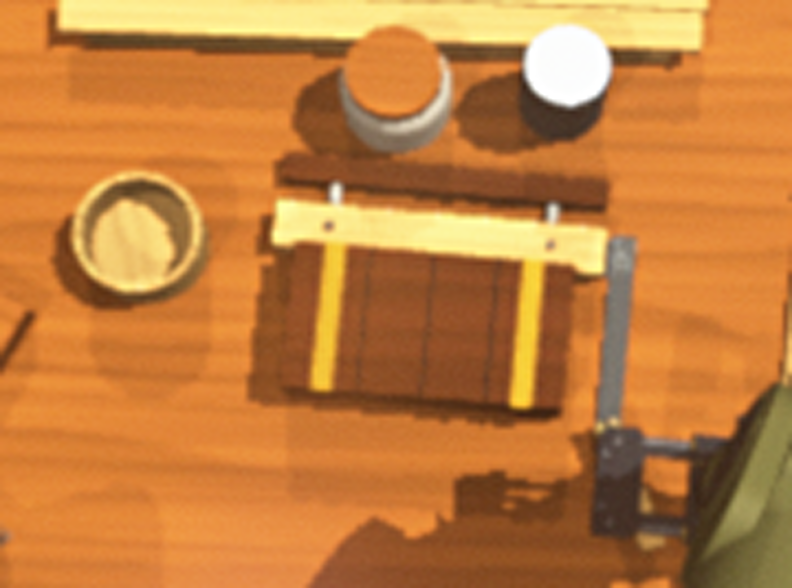

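Call:
servo_tool(
  commands=[0,0,19,0,0,0,0,0,20,0,0,0,0,0,19,0,0,0,0,0,0,0,0,0,3,9,-0.2,0,0,0,3,8,-0.2,0,0,0,0,3,0,0,0,0],
)

```text
time_s: 26.3
tool_pos: [0.4935, -0.1575, 0.0151]
tool_rot: [179.9, 4.1, 176.6]
force: [-0.2, -0.4, -0.5]
grip_width: 0.0004
```

```bash
python3 st.py
```

```text
t 26.3 p [ 493.5 -157.5   15.1] rpy [179.93   4.08 176.63] F [-0.15 -0.43 -0.54] stop xy [-165.6 -184.3] w 0.4 q7 [-13.  13.  31. 119. -10.  47. 111.]
```

Now to sweep the bar along the arc.

Call:
servo_tool(
  commands=[5,5,-0.3,0,0,0,4.5,5.7,-0.3,0,0,0,4,6.3,-0.3,0,0,0,3.2,6.8,-0.2,0,0,0,2.4,6.2,-0.2,0,0,0,2,5.7,-0.1,0,0,0,1.4,6,-0.1,0,0,0,0.8,6.3,0,0,0,0],
)

```text
time_s: 27.1
tool_pos: [0.4725, -0.1098, 0.014]
tool_rot: [-180.0, 4.0, 176.5]
force: [0.3, -2.8, -0.4]
grip_width: 0.0007
```

```bash
python3 st.py
python3 - <<'E'
from h import *
im,d=read_camera('scene');save('scene14',cv2.resize(im[130:280,190:390],None,fx=3.9,fy=3.9,interpolation=cv2.INTER_CUBIC))
E
```

```text
t 27.1 p [ 472.5 -109.8   14. ] rpy [-179.99    3.99  176.5 ] F [ 0.27 -2.75 -0.36] stop xy [-189.5 -138. ] w 0.7 q7 [-18.   9.  30. 123.  -7.  46. 103.]
```

View pics/scene14.png

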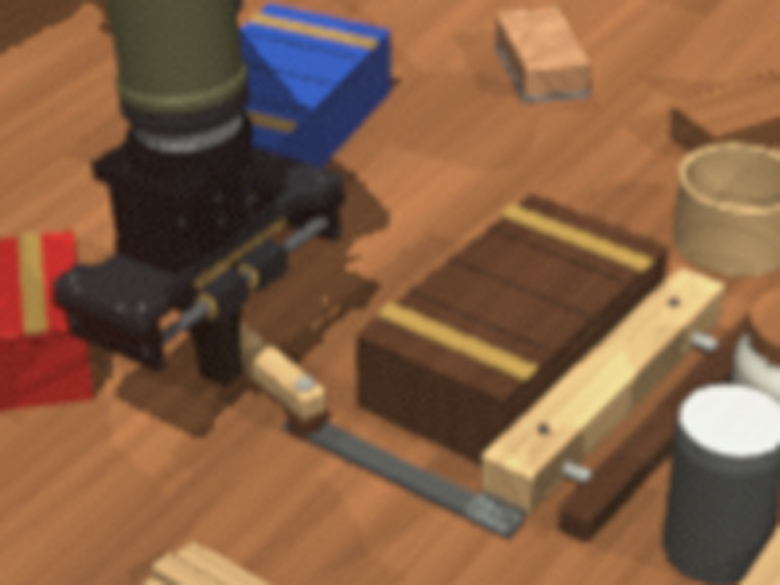

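Call:
servo_tool(
  commands=[0,6.6,0,0,0,0,-0.7,6.7,0,0,0,0,-1.4,6.7,0.1,0,0,0,-2.2,6.7,0.1,0,0,0,-3.1,6.5,0.2,0,0,0,-3.9,6.3,0.2,0,0,0,-4.7,5.9,0.3,0,0,0,-5.4,5.3,0.3,0,0,0],
)

```text
time_s: 27.95
tool_pos: [0.4974, -0.06, 0.0142]
tool_rot: [180.0, 4.0, 176.5]
force: [-1.0, -1.2, -0.1]
grip_width: 0.0005
```

```bash
python3 st.py
```

```text
t 27.95 p [497.4 -60.   14.2] rpy [179.99   3.97 176.53] F [-1.   -1.2  -0.08] stop xy [-167.7  -86.8] w 0.5 q7 [-22.  10.  27. 121.  -7.  46.  96.]
```

Call:
servo_tool(
  commands=[-6.1,4.7,0.4,0,0,0,-6.7,4,0.4,0,0,0,-4,2,0.2,0,0,0,-3.2,1.2,0.2,0,0,0,-3,1,0.2,0,0,0,-2,0.6,0.1,0,0,0],
)

```text
time_s: 28.55
tool_pos: [0.5228, -0.0488, 0.0144]
tool_rot: [-180.0, 4.0, 176.5]
force: [-4.4, -0.9, 0.3]
grip_width: 0.0007
```

Call:
servo_tool(
  commands=[-1.5,0.4,0.1,0,0,0,-1.5,0,0.1,0,0,0],
)

```text
time_s: 28.75
tool_pos: [0.5231, -0.0487, 0.0138]
tool_rot: [180.0, 3.6, 176.5]
force: [-10.9, -1.0, 6.3]
grip_width: 0.0003
```

```bash
python3 ch.py top15
```

```text
rect ((613.9871215820312, 20.898147583007812), (199.72769165039062, 110.39381408691406), 86.60900115966797)
corners stop frame [[-111.2, -98.9], [-0.8, -98.7], [-1.2, 101.0], [-111.6, 100.8]]
t 28.8 p [523.1 -48.7  13.8] rpy [179.99   3.63 176.49] F [-7.38  0.15  4.45] stop xy [-142.7  -73.9] w 0.3 q7 [-22.  14.  27. 117.  -8.  47.  96.]
```

View pics/top15.png

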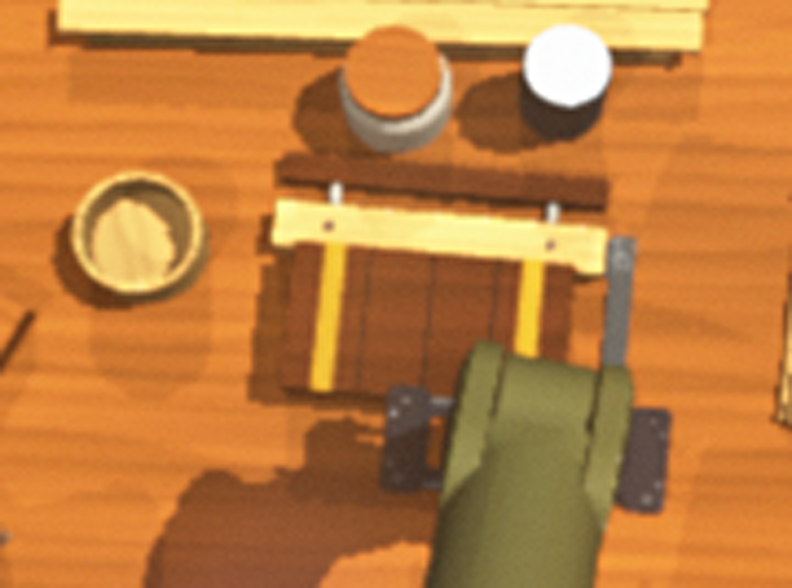

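Call:
servo_tool(
  commands=[0,0,0,0,0,0,0,0,0,0,0,0,0,0,0,0,0,0],
)

```text
time_s: 29.1
tool_pos: [0.5231, -0.0487, 0.0138]
tool_rot: [180.0, 3.7, 176.5]
force: [-7.4, -0.2, 3.9]
grip_width: 0.0008
```

Call:
servo_tool(
  commands=[2,0,0,0,0,0,2,0,0,0,0,0,4,0,0,0,0,0,8,0,-5,0,0,0,6,0,-30,0,0,0,6,0,-40,0,0,0,0,0,-40,0,0,0,0,-40,-40,0,0,0,0,-45,0,0,0,0,0,-45,0,0,0,0],
)

```text
time_s: 30.1
tool_pos: [0.4809, -0.1723, 0.165]
tool_rot: [179.9, 4.3, 176.6]
force: [0.2, -0.5, 0.4]
grip_width: 0.0003
```

Call:
servo_tool(
  commands=[0,-45,0,0,0,0,0,-40,0,0,0,0,0,0,0,0,0,0,0,0,0,0,0,0],
)

```text
time_s: 30.5
tool_pos: [0.4744, -0.2568, 0.1628]
tool_rot: [180.0, 4.0, 176.4]
force: [0.5, 0.0, 0.4]
grip_width: 0.0005
```

```bash
python3 ch.py top16
python3 - <<'E'
from st import *
im,d=read_camera('scene');save('scene16',cv2.resize(im[130:290,190:400],None,fx=3.7,fy=3.7,interpolation=cv2.INTER_CUBIC))
im=np.load('last.npy');F=6
big=cv2.resize(im,None,fx=F,fy=F,interpolation=cv2.INTER_CUBIC)
uv=proj('top',np.r_[SO+RS.T@np.array([-.1217,-.085]),.035])[0];print(uv)
hsv=cv2.cvtColor(big,cv2.COLOR_RGB2HSV).astype(int)
m=((hsv[...,1]<165)&(hsv[...,2]>190)&(hsv[...,0]>16)).astype(np.uint8);l=cv2.connectedComponents(m)[1]
k=l[int(uv[1]*F),int(uv[0]*F)];print('k',k)
c=cv2.findContours((l==k).astype(np.uint8),0,2)[0][0][:,0]
P=onplane('top',(c+.5)/F-.5,.035)[:,:2]
r=cv2.minAreaRect(((RS@(P-SO).T).T*1000).astype(np.float32));print(r)
E
```

```text
rect ((613.9495849609375, 20.861099243164062), (199.71243286132812, 110.649658203125), 86.66902923583984)
corners stop frame [[-111.2, -99.0], [-0.6, -98.7], [-1.2, 101.0], [-111.8, 100.7]]
t 30.55 p [ 474.9 -255.4  162.6] rpy [179.94   4.02 176.52] F [ 0.21  1.14 -0.14] stop xy [-178.2 -283.2] w -0.0 q7 [-12.   4.  41. 108.  -5.  65. 117.]
[282.23118541 216.43820469]
k 354
((-121.432373046875, -96.15031433105469), (101.34983825683594, 20.68094253540039), 89.83793640136719)
```

View pics/top16.png

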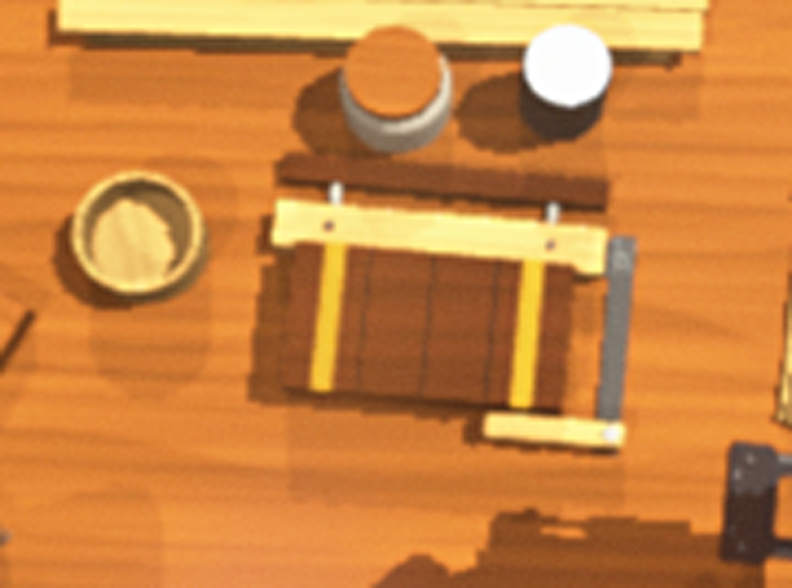

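View pics/scene16.png

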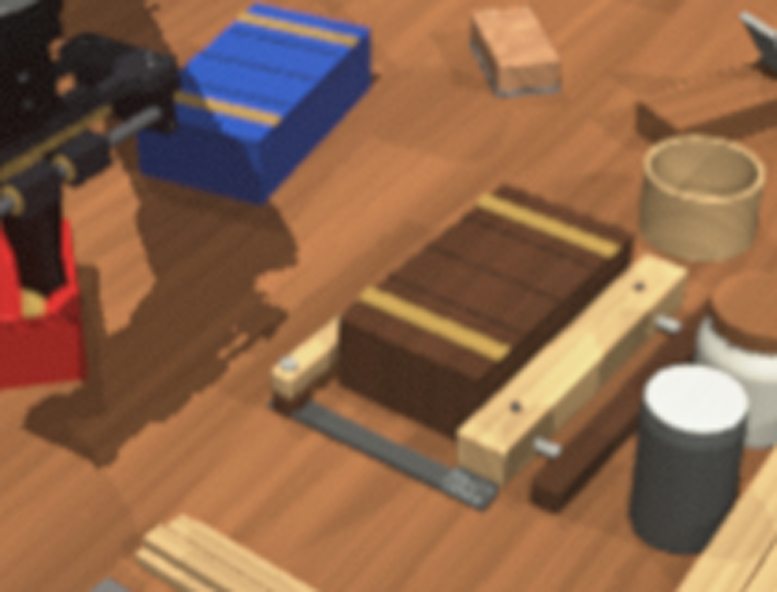

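```bash
python3 -c "
from h import *
print(env.sign_off())"
```

```text
the job is handed in; nothing more can be done
None
```

I pushed the dark chest home against the stop and closed the turn button behind it. I handed the job in at about 30.6 s; no verdict was reported.

- **Pushing:** I worked the left and right posts in turn with closed fingers. The slew I measured never went above about 5.5°.
- **Bedding:** I pressed the left post with about 17 N along x for 0.6 s, then the right post with 17–18 N for at least 0.5 s. Highest push force I read was about 18 N. Each press also carried 5–8 N of upward force on the tool.
- **Button:** I swept it round to its hard end, then backed the arm away.

**Last checks (top camera):**

| Check | Measured |
|---|---|
| Chest against stop | square within about 0.2°, back ends about 1 mm from the measured strip face |
| Centring | about 1 mm off centre |
| Button | about 89.8° (1.568 rad) |
| Bystanders near the chest | look unmoved; I did not measure this |
| Tool force | about zero, arm clear |

**Disagreement:** an early 14 N press on the left post came before the chest was square, with the right side still about 6 mm off. I then brought the right post up with a press of about 13 N, which left the left side about 2 mm off. So I repeated both presses, left then right, before closing the button. The early presses may already have counted towards the judged steps.

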